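# Prime a glass lathe's hand oil pump until the pressure pin stands out

## Robot

A 6-joint arm with a two-finger parallel gripper is mounted at the origin on the work surface. World frame = base frame: x ahead of the robot, y to its left, z up, the work surface at z = 0. Lengths are in m, angles in rad, forces in N, time in s.
With the tool pointing down it reaches from about 0.35 to 0.975 m from the base axis. Payload 4.9 kg.
Tool frame: the origin (TCP) lies between the finger pads; the fingertips stand 25 mm ahead of it and the grasp point (between the pads) lies 6 mm ahead of it; x points along the fingers, y is the direction in which the jaws open and shut, and the axes are right-handed (so a half turn about x gives the same grasp; the last joint's range is limited). The gripper opens to 85 mm and grips with 20 to 120 N. Pads are 22 mm wide; open, the fingers measure 114 mm over their backs; the gripper's body (76 mm by 85 mm) begins 54 mm behind the grasp point. The pads swing forward as they close: fully open they stand 13 mm farther back than shut.
Start: joints at [-1.45, 0.053, 1.613, -0, 1.476, -0.119], TCP at [0.148, -0.607, 0.256] pointing down, gripper open.
Joint ranges: [-3.01, 3.01], [-1.01, 2.22], [0.06, 2.58], [-1.02, 4.17], [0.09, 2.62], [-3.14, 3.14]. Speed limits (rad/s): [2.57, 2.57, 3.14, 3.14, 3.14, 3.14].

## Interface

Orientations are given as a unit quaternion [w, x, y, z].
In Python, from cell import readout, eyes, ticket gives the robot as it stands.
- The arm moves only by the tool apply_moves, never from a script. Its argument "increments" is a list of rows, each a list of 5 numbers: the opening, from -1 (shut) to 1 (fully open), then the shift along the tool's x, y, z in m, then the turn about the tool's x in rad. A call has 1 to 5 rows; each row shifts and turns the commanded pose from where the row before left it, along the tool's axes as they then stand; what a row does not reach is not made up. A row lasts 1/10 s, in which the tool goes at most 50 mm and 8.59 degrees, less where a joint would pass 70% of its speed; a pose out of reach is approached as far as the arm can. A call is refused whole if a number of a shift passes 0.05 or a number of a turn 0.15, either way. A call with a gripper value outside its range is refused whole. The fingers move at their own pace and stop on an object; "force" is the grip in N (left out, the last holds). Time passes only in rows, so rows that do not move let the fingers close. It gives the time, the measured TCP pose, the force and the opening at its end, in the units of the state.
- readout.observe(): the state, without advancing time (a new reading comes with each control period).
- eyes.capture(name): name is "side" or "top" or "wrist"; returns (picture, depth): 420x560x3 uint8, blue, green, red; 420x560 float32, m along the optical axis (not along the pixel's ray), 0 where there is no reading.
- eyes.calibration(name): a dict with "vfov" (degrees; the focal length in pixels is half the picture's height over the tangent of half this angle, whatever the lens; pixels are square), "cx", "cy" (the principal point, pixels), "k1" (the pictures are not rectified: a ray, as slopes to the right and down, at radius r is drawn at 1 + k1 r^2 times it, then the intrinsics apply), "R" (3x3) and "t" (3): a world point X has camera coordinates R X + t. Camera axes: x right, y down, z forward; pixel columns grow to the right and rows downward; lengths in m; the calibration is good to about 2 mm. A picture is of the moment at which its call begins: read the wrist's pose just before it. calibration takes no time and is no camera call; for the wrist camera it gives the pose at the moment of the call.
- ticket.sign_off(): hands the job in, once; it reports no verdict.
The state is a dict: "time": time; "joint_pos": joint angles; "qd": joint speeds; "joint_efforts": joint torques, N m; "tcp_pos": TCP position; "orientation": TCP orientation; "ft_force": force on the tool from outside, world axes, zero at the start; "ft_torque": the same for the moment, N m; "width": finger opening in m.
Only numpy, scipy, OpenCV 4.12 (cv2) and the standard library are available. Lean on these libraries where they do the work, as an engineer would, in place of code of your own. Each camera call takes 0.05 s, during which the arm holds its last target. There are 200 camera calls.

## Task

Before the glass lathe is run, its bearings must be oiled: with your fingertips press the palm plunger of the oil pump well down and let it spring back up, over and over, until the pressure-indicator pin on the brass gland beside the pump has popped fully out. Then let the plunger rise all the way and move clear. Do not touch the pin itself or the glass in the lathe, and leave the oil bottle, the chuck key and the glass bauble standing where they are.

Things in the scene. Friction and masses are not known exactly. Their poses are not given: they have to be found in the camera images.
- lathe: Bench glass lathe with its oil pump, one fixed machine. Origin on the bench right under the pump plunger; z up. Pump: white round reservoir of 80 mm diameter, aluminium head 86 mm across, top at 124 mm, brass collar to 135 mm; foot plate x -55 to 55, y -140 to 70 mm. Green headstock (180 mm tall) from y 100 mm, then chucks and bed to y 650 mm, all within 80 mm of the y axis.
- plunger_top (a point): Centre of the top face of the pump's palm plunger: a round black mushroom knob of 60 mm diameter (flat top about 40 mm across), 22 mm thick, on a steel rod of 16 mm. Standing free its top is 185 mm above the bench; the point moves with the plunger.
- plunger (a joint): How far the plunger is pressed down, m: 0 = up, 0.024 = bottom of stroke. A spring lifts it (4 N at the top, 11 N at the bottom); pumping adds about 3 N; once the line is full a relief valve makes it up to 9 N heavier (20 N at the bottom) but it still goes down. It pumps only on the way down, after the first few mm: strokes under 7 mm may pump nothing. Let it fully up between strokes.
- indicator_pin (a joint): How far the pressure-indicator pin stands out, m: 0 = in (only its tip shows), 0.020 = fully out against its stop. It starts 0 to 6 mm out, rises 3 to 4 mm with each full stroke, stays put between strokes, and takes about 4 to 6 full strokes in all. Further strokes do no harm.
- pin_tip (a point): Centre of the top end of the indicator pin: an upright polished steel pin, 11 mm diameter, that slides straight up out of a round brass gland (25 mm across, top 90 mm above the bench) on a small aluminium block, 18 mm in +x and 92 mm in -y of the lathe's origin. Pin in: tip 91.5 mm above the bench; fully out: 111.5 mm. Not to be touched.
- workpiece: The glass in the lathe: a tube of 14 mm diameter along the lathe's y axis, 125 mm above the bench, from y 282 to 464 mm, with a blown bulb of 72 mm diameter at y 372 mm. Fixed in the chucks; its origin coincides with the lathe's origin. Not to be touched.
- oil_bottle_mid (a point): Middle (65 mm up) of a loose white plastic oil bottle, 52 mm diameter, 130 mm tall, standing upright. A bystander.
- chuck_key_mid (a point): Point 50 mm up on the axis of a loose steel chuck key standing on its 22 mm socket end, 97 mm tall with a 82 mm crossbar at the top. A bystander.
- bauble_mid (a point): Point 45 mm up on the axis of a loose clear glass bauble, 70 mm diameter with a neck up to 118 mm, set in a 52 mm cork ring on the bench. A bystander.

How it is judged:
By the outcome, as a careful person would: the job done as asked, in the order asked, and still so for the second after the job is handed in, with the robot touching nothing.
It also fails if it takes over 45 s, if anything falls off the work surface, if the arm or the gripper's body presses on something with over 40 N, if the wrist force passes 120 N, or if a joint passes its speed limit or range.

## Working session

There is one attempt and no reset: what is moved stays moved. The work goes in short steps, Python scripts to look and compute and a tool call to move; the robot and the scene stay as the last step left them, time stands still between calls to the robot, and variables do not carry over. Pictures are saved under pics/ and viewed, about 8 in all and at most 12, crops included, and the job is handed in when it is done.

Besides the shell and the picture viewer there is one more tool, called after ">>>" as name(argument=value, ...) on one line, values as JSON. apply_moves: Moves the arm, as the interface text tells. Its arguments: {"type":"object","properties":{"increments":{"type":"array","items":{"type":"array","items":{"type":"number"}}},"force":{"type":"number"}},"required":["increments"]}

```bash
mkdir -p pics; cat > h.py <<'E'
import numpy as np, cv2
from cell import readout, eyes, ticket
def ray(name,u,v,c=None):
    c=c or eyes.calibration(name); f=210/np.tan(np.radians(c["vfov"])/2)
    d=np.array([(u-c["cx"])/f,(v-c["cy"])/f]); s=d.copy()
    for _ in range(20): s=d/(1+c["k1"]*(s@s))
    R=np.array(c["R"]);t=np.array(c["t"])
    return -R.T@t, R.T@np.array([s[0],s[1],1.])
def onz(name,u,v,z,c=None):
    o,d=ray(name,u,v,c); return o+d*(z-o[2])/d[2]
def atd(name,u,v,D,c=None):
    o,d=ray(name,u,v,c); return o+d*D
E
python3 - <<'E'
from h import *
s=readout.observe(); print(s)
for n in("top","side"):
    p,d=eyes.capture(n); cv2.imwrite(f"pics/{n}0.png",p); np.save(f"{n}0.npy",d); c=eyes.calibration(n); print(n,c)
E
```

```text
{'time': 0.0, 'joint_pos': array([-1.44999509e+00,  5.33517669e-02,  1.61430847e+00, -3.18481625e-05,
        1.47599332e+00, -1.19048332e-01]), 'qd': array([-3.37825712e-04,  3.08680562e-04,  4.86330006e-05, -1.02382038e-03,
       -9.12363414e-04, -7.88449940e-04]), 'joint_efforts': array([ 1.28288990e-03, -3.93680227e+01, -3.70176494e+01, -3.01775390e-05,
        6.94515111e-03,  4.64667291e-07]), 'tcp_pos': array([ 0.14836593, -0.60654052,  0.25505748]), 'orientation': array([-0.0838689 , -0.70201574, -0.08532617,  0.70203943]), 'ft_force': array([0.50858768, 0.77263898, 0.11471531]), 'ft_torque': array([0.02213077, 0.0268326 , 0.03254786]), 'width': 0.08525105968962335}
top {'vfov': 43.470273433918, 'cx': 282.9366094390461, 'cy': 207.142409982479, 'k1': -0.08841010125792143, 'R': array([[-0.01332223, -0.99990251,  0.00418276],
       [-0.99360682,  0.01276911, -0.11217149],
       [ 0.11210715, -0.00565039, -0.99368006]]), 't': array([-0.04257242,  0.51467914,  0.8852585 ])}
side {'vfov': 56.18522903228673, 'cx': 277.4936067884918, 'cy': 211.4462074277272, 'k1': -0.06493601096162828, 'R': array([[ 0.71708716, -0.69680171, -0.0159178 ],
       [-0.52421487, -0.52414361, -0.67117229],
       [ 0.45933079,  0.48963338, -0.74113047]]), 't': array([-0.39191615,  0.33548478,  0.54683572])}
```

View pics/top0.png

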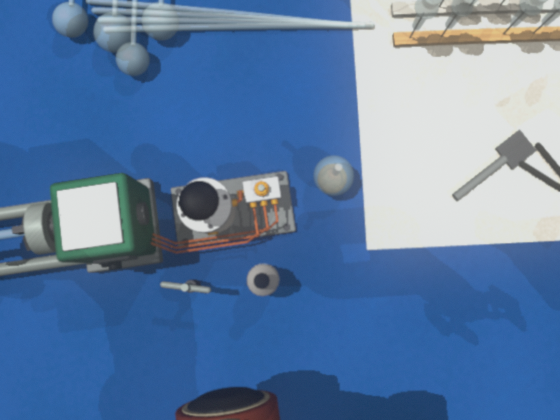

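View pics/side0.png

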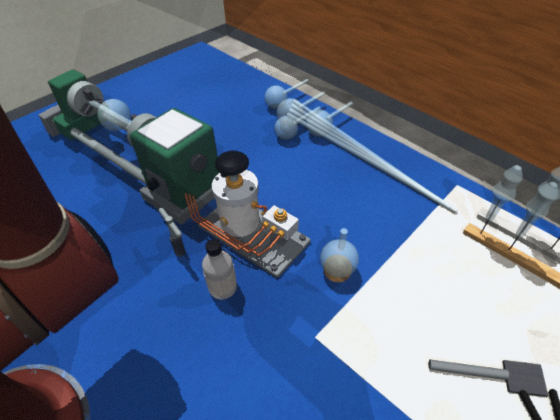

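The top view shows the black plunger knob at about (199,200), the gland at (262,188), the bauble at (334,175), the bottle at (263,280) and the chuck key at (187,287). The side view shows the knob at (233,162) and the pin gland at (280,213). Next I'll turn these into positions.

```bash
python3 - <<'E'
from h import *
p=cv2.imread("pics/top0.png");d=np.load("top0.npy")
g=p.max(2); m=((g<60)).astype(np.uint8); m[:170]=0;m[225:]=0;m[:,:175]=0;m[:,225:]=0
n,l,st,ce=cv2.connectedComponentsWithStats(m); i=1+st[1:,4].argmax(); print(st[i],ce[i]); u,v=ce[i]
print("knob z.175",onz("top",u,v,.175), "depth",atd("top",u,v,d[int(v),int(u)]))
ps=cv2.imread("pics/side0.png");ds=np.load("side0.npy")
m=(ps.max(2)<60).astype(np.uint8); m[:148]=0;m[180:]=0;m[:,:214]=0;m[:,252:]=0
n,l,st,ce=cv2.connectedComponentsWithStats(m); i=1+st[1:,4].argmax(); print(st[i],ce[i]); u,v=ce[i]
print("knob side",onz("side",u,v,.174), atd("side",u,v,ds[int(v),int(u)]))
for nm,u,v,z in[("gland",262,188,.095),("bauble",338,168,.118),("bottle",262,281,.13),("key",184,287,.097),("foot corner",286,173,.01),("foot corner2",296,233,.01),("key e1",162,285,.095),("key e2",210,290,.095),("head c1",60,187,.18),("head c2",125,178,.18)]:
    print(nm,onz("top",u,v,z).round(4),atd("top",u,v,d[v,u]).round(4))
print("gland side",onz("side",280,213,.093))
E
```

```text
[180 185  37  34 361] [199.85595568 207.43767313]
knob z.175 [0.49873565 0.07273884 0.175     ] depth [0.4974094  0.07096035 0.18660387]
[214 148  34  29 709] [229.57263752 163.08744711]
knob side [0.5049663  0.07334993 0.174     ] [0.49822468 0.06347443 0.18414273]
gland [ 0.5382 -0.0155  0.095 ] [ 0.5385 -0.0154  0.0932]
bauble [ 0.5652 -0.1367  0.118 ] [ 0.5648 -0.1365  0.1204]
bottle [ 0.39   -0.0154  0.13  ] [ 0.39   -0.0154  0.1301]
key [0.381  0.1097 0.097 ] [0.3811 0.1091 0.0998]
foot corner [ 0.5775 -0.0557  0.01  ] [ 0.577  -0.0557  0.013 ]
foot corner2 [ 0.4701 -0.0718  0.01  ] [ 0.4706 -0.0721  0.0019]
key e1 [0.3844 0.1453 0.095 ] [0.3844 0.1447 0.0975]
key e2 [0.3758 0.0686 0.095 ] [0.3757 0.0691 0.091 ]
head c1 [0.5312 0.2801 0.18  ] [0.5322 0.2828 0.1737]
head c2 [0.543  0.1826 0.18  ] [0.5443 0.1847 0.173 ]
gland side [ 0.53551744 -0.01999601  0.093     ]
```

```bash
cat >> h.py <<'E'
from scipy.spatial.transform import Rotation as Ro
def rot(s): return Ro.from_quat(np.roll(s["orientation"],-1)).as_matrix()
def cloud(name,d,step=1,c=None):
    P=[];U=[]
    c=c or eyes.calibration(name)
    return lambda u0,u1,v0,v1: np.array([atd(name,u,v,d[v,u],c) for v in range(v0,v1) for u in range(u0,u1) if d[v,u]>0])
E
python3 - <<'E'
from h import *
for n,b in(("top",(175,225,170,230)),("side",(205,262,140,190))):
    P=cloud(n,np.load(n+"0.npy"))(*b)
    for lo in(.163,.178):
        Q=P[(P[:,2]>lo)&(P[:,2]<.2)]; (c,w,a)=cv2.minAreaRect(Q[:,:2].astype(np.float32)*1000)
        print(n,lo,len(Q),Q.mean(0).round(4),c,w, np.percentile(Q[:,2],[50,95]))
R=rot(readout.observe()); print(R.round(3))
s=readout.observe(); print(s["tcp_pos"]); D=np.array([.505,.073,.28])-s["tcp_pos"]; print(D, R.T@D)
E
```

```text
top 0.163 1292 [0.5079 0.0734 0.1816] (508.9107360839844, 74.20393371582031) (58.63395690917969, 57.69301986694336) [0.18220526 0.18592848]
top 0.178 1088 [0.5085 0.074  0.1826] (508.1980285644531, 73.63768005371094) (55.430423736572266, 55.990169525146484) [0.18270608 0.18607232]
side 0.163 664 [0.5038 0.0658 0.1807] (507.76055908203125, 70.35142517089844) (54.11472702026367, 57.609832763671875) [0.18172962 0.18524695]
side 0.178 506 [0.5056 0.0688 0.1825] (507.5876770019531, 71.25201416015625) (52.50352096557617, 53.082908630371094) [0.18276891 0.18541717]
[[-0.     0.238 -0.971]
 [ 0.002 -0.971 -0.238]
 [-1.    -0.002 -0.   ]]
[ 0.14839917 -0.60661036  0.25519737]
[0.35660083 0.67961036 0.02480263] [-0.02364964 -0.57551078 -0.5078165 ]
```

>>> apply_moves(increments=[[-1,-0.03,0,0,0],[-1,0,-0.0359,-0.0319,0],[-1,0,-0.0359,-0.0319,0],[-1,0,-0.0359,-0.0319,0],[-1,0,-0.0359,-0.0319,0]])

```text
time: 0.6
tcp_pos: [0.2387, -0.4355, 0.2856]
orientation: [0.084, 0.702, 0.085, -0.702]
ft_force: [1.7, 0.0, -0.4]
width: 0.0126
```

>>> apply_moves(increments=[[-1,0,-0.0359,-0.0319,0],[-1,0,-0.0359,-0.0319,0],[-1,0,-0.0359,-0.0319,0],[-1,0,-0.0359,-0.0319,0],[-1,0,-0.0359,-0.0319,0]])

```text
time: 1.1
tcp_pos: [0.3508, -0.2231, 0.2859]
orientation: [0.084, 0.702, 0.084, -0.702]
ft_force: [1.7, -0.4, -0.4]
width: 0.0003
```

>>> apply_moves(increments=[[-1,0,-0.0359,-0.0319,0],[-1,0,-0.0359,-0.0319,0],[-1,0,-0.0359,-0.0319,0],[-1,0,-0.0359,-0.0319,0],[-1,0,-0.0359,-0.0319,0]])

```text
time: 1.6
tcp_pos: [0.4632, -0.0107, 0.286]
orientation: [0.085, 0.702, 0.085, -0.702]
ft_force: [0.3, -0.5, 0.8]
width: 0.0001
```

>>> apply_moves(increments=[[-1,0,-0.0359,-0.0319,0],[-1,0,0,0,0],[-1,0,0,0,0]])

```text
time: 1.9
tcp_pos: [0.4852, 0.0306, 0.2856]
orientation: [-0.086, -0.701, -0.085, 0.703]
ft_force: [0.1, -0.5, -0.3]
width: -0.0
```

>>> apply_moves(increments=[[-1,0,-0.0354,-0.0321,0],[-1,0.04,0,0,0],[-1,0,0,0,0],[-1,0,0,0,0]])

```text
time: 2.3
tcp_pos: [0.5072, 0.0704, 0.2455]
orientation: [-0.084, -0.701, -0.084, 0.703]
ft_force: [-0.5, 0.4, 1.7]
width: 0.0
```

```bash
python3 - <<'E'
from h import *
s=readout.observe(); print(s["tcp_pos"],s["ft_force"])
a,d=eyes.capture("side"); b,dw=eyes.capture("wrist"); c,_=eyes.capture("top")
np.save("w1.npy",dw); np.save("s1.npy",d)
a=cv2.resize(a[80:290,140:420],None,fx=1.4,fy=1.4)
b=cv2.resize(b,(392,294)); c=cv2.resize(c[130:300,140:367],(392,294))
cv2.imwrite("pics/m1.png",np.vstack([np.hstack([a,b]),np.hstack([c,c*0])]))
E
```

```text
[0.50715994 0.07038899 0.24545806] [-0.49744437  0.42539219  1.70385064]
```

View pics/m1.png

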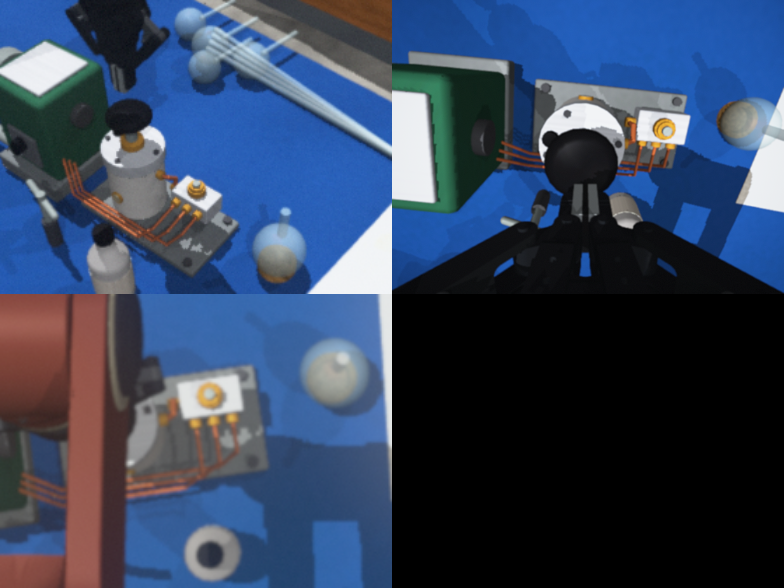

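The closed fingertips are centred over the knob (wrist crop), with nothing else nearby. Now I'll descend and make a first stroke.

>>> apply_moves(increments=[[-1,0.03,0,0,0],[-1,0.005,0,0,0],[-1,0.004,0,0,0],[-1,0,0,0,0]])

```text
time: 2.85
tcp_pos: [0.5083, 0.0713, 0.2087]
orientation: [0.085, 0.702, 0.084, -0.702]
ft_force: [-2.4, -0.4, 3.8]
width: 0.0003
```

>>> apply_moves(increments=[[-1,0.008,0,0,0],[-1,0.008,0,0,0],[-1,0,0,0,0]])

```text
time: 3.15
tcp_pos: [0.5094, 0.0715, 0.1939]
orientation: [0.085, 0.703, 0.084, -0.701]
ft_force: [-3.9, -1.9, 8.4]
width: 0.0002
```

>>> apply_moves(increments=[[-1,0.004,0,0,0],[-1,0,0,0,0]])

```text
time: 3.35
tcp_pos: [0.5095, 0.0715, 0.1908]
orientation: [0.085, 0.703, 0.084, -0.701]
ft_force: [-4.7, -0.7, 9.8]
width: -0.0001
```

>>> apply_moves(increments=[[-1,0.004,0,0,0],[-1,0,0,0,0]])

```text
time: 3.55
tcp_pos: [0.5095, 0.0715, 0.1871]
orientation: [0.085, 0.703, 0.084, -0.701]
ft_force: [-5.1, -0.3, 11.5]
width: -0.0002
```

>>> apply_moves(increments=[[-1,-0.016,0,0,0],[-1,-0.016,0,0,0],[-1,0,0,0,0],[-1,0,0,0,0]])

```text
time: 3.95
tcp_pos: [0.5084, 0.0717, 0.2156]
orientation: [0.085, 0.702, 0.085, -0.702]
ft_force: [-0.1, -0.1, -0.8]
width: 0.0002
```

```bash
cat >> h.py <<'E'
L=np.array([.508,.0725]); 
def pin(k):
    a,d=eyes.capture("top"); P=cloud("top",d)(235,285,165,210)
    e=np.linalg.norm(P[:,:2]-np.array([.538,-.0155]),axis=1)
    Q=P[(e<.012)]; z=np.sort(Q[:,2]); print("pin top",len(Q),z[-12:].round(4))
    b,ds=eyes.capture("side"); P=cloud("side",ds)(255,305,185,230)
    e=np.linalg.norm(P[:,:2]-np.array([.538,-.0155]),axis=1); z=np.sort(P[e<.014][:,2]); print("pin side",z[-12:].round(4))
    P=cloud("side",ds)(205,262,140,195); e=np.linalg.norm(P[:,:2]-L,axis=1); z=P[(e<.018)&(P[:,2]<.195)][:,2]; print("knob",len(z),np.median(z[z>.155]))
    s=readout.observe(); print(s["time"],s["tcp_pos"],s["ft_force"])
    o=np.hstack([cv2.resize(a[150:230,220:320],(400,320),interpolation=2),cv2.resize(b[130:250,200:350],(400,320),interpolation=2)])
    cv2.imwrite(f"pics/p{k}.png",o)
E
python3 - <<'E'
from h import *
pin(1)
E
```

```text
pin top 177 [0.0986 0.0987 0.0989 0.0989 0.0989 0.0993 0.0995 0.0996 0.0999 0.0999
 0.1002 0.1006]
pin side [0.0981 0.0982 0.0982 0.0982 0.0982 0.0983 0.0984 0.0985 0.0985 0.0989
 0.0993 0.0995]
knob 406 0.18418053692957115
4.05 [0.50755437 0.07170527 0.21413602] [-0.12102965 -0.41680555 -0.65654718]
```

View pics/p1.png

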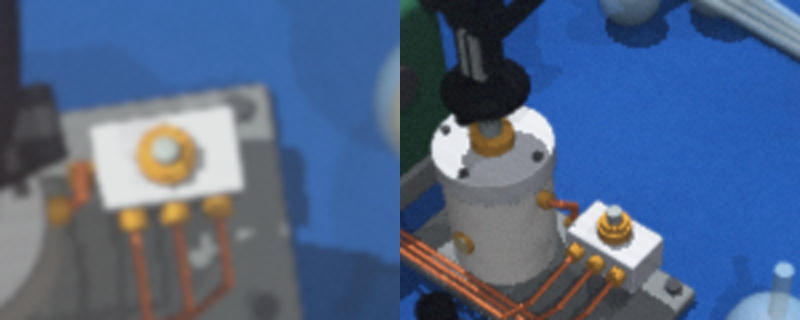

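After one stroke the pin stands about 98.5 mm high (7 mm out), and the plunger is up. Carry on with full strokes.

>>> apply_moves(increments=[[-1,0.01,0,0,0],[-1,0.01,0,0,0],[-1,0.007,0,0,0],[-1,0,0,0,0],[-1,0,0,0,0]])

```text
time: 4.55
tcp_pos: [0.5086, 0.0717, 0.1891]
orientation: [0.085, 0.702, 0.085, -0.702]
ft_force: [-2.9, -0.3, 9.9]
width: -0.0001
```

>>> apply_moves(increments=[[-1,-0.014,0,0,0],[-1,-0.014,0,0,0],[-1,0,0,0,0],[-1,0,0,0,0],[-1,0,0,0,0]])

```text
time: 5.05
tcp_pos: [0.5072, 0.0716, 0.2145]
orientation: [-0.084, -0.701, -0.085, 0.703]
ft_force: [-0.2, -0.4, -0.3]
width: 0.0001
```

>>> apply_moves(increments=[[-1,0.01,0,0,0],[-1,0.01,0,0,0],[-1,0.008,0,0,0],[-1,0,0,0,0],[-1,0,0,0,0]])

```text
time: 5.55
tcp_pos: [0.5085, 0.0717, 0.1892]
orientation: [0.085, 0.702, 0.085, -0.702]
ft_force: [-2.4, -0.0, 8.6]
width: 0.0
```

>>> apply_moves(increments=[[-1,-0.014,0,0,0],[-1,-0.014,0,0,0],[-1,0,0,0,0],[-1,0,0,0,0],[-1,0,0,0,0]])

```text
time: 6.05
tcp_pos: [0.5073, 0.0716, 0.2146]
orientation: [-0.084, -0.701, -0.085, 0.703]
ft_force: [-0.4, -0.2, 0.5]
width: -0.0004
```

```bash
python3 - <<'E'
from h import *
pin(3)
E
```

```text
pin top 174 [0.1062 0.1065 0.1066 0.1066 0.1068 0.107  0.1073 0.1073 0.1074 0.1077
 0.1078 0.1086]
pin side [0.1058 0.1059 0.1059 0.1061 0.1062 0.1062 0.1063 0.1063 0.1064 0.1065
 0.1068 0.1073]
knob 404 0.18408992614415423
6.15 [0.50740458 0.07167476 0.21486697] [ 0.01451818 -1.27614743 -0.48060171]
```

>>> apply_moves(increments=[[-1,0.01,0,0,0],[-1,0.01,0,0,0],[-1,0.009,0,0,0],[-1,0,0,0,0],[-1,0,0,0,0]])

```text
time: 6.65
tcp_pos: [0.5088, 0.0716, 0.1887]
orientation: [0.085, 0.703, 0.084, -0.701]
ft_force: [-3.0, -0.1, 9.1]
width: -0.0001
```

>>> apply_moves(increments=[[-1,-0.014,0,0,0],[-1,-0.014,0,0,0],[-1,0,0,0,0],[-1,0,0,0,0],[-1,0,0,0,0]])

```text
time: 7.15
tcp_pos: [0.5073, 0.0716, 0.2136]
orientation: [-0.084, -0.701, -0.085, 0.703]
ft_force: [-0.4, 0.2, -0.1]
width: 0.0002
```

>>> apply_moves(increments=[[-1,0.01,0,0,0],[-1,0.01,0,0,0],[-1,0.008,0,0,0],[-1,0,0,0,0],[-1,0,0,0,0]])

```text
time: 7.65
tcp_pos: [0.5086, 0.0717, 0.1899]
orientation: [0.085, 0.702, 0.085, -0.702]
ft_force: [-7.3, 0.0, 17.5]
width: 0.0002
```

>>> apply_moves(increments=[[-1,-0.014,0,0,0],[-1,-0.014,0,0,0],[-1,0,0,0,0],[-1,0,0,0,0],[-1,0,0,0,0]])

```text
time: 8.15
tcp_pos: [0.5071, 0.0716, 0.2133]
orientation: [-0.084, -0.701, -0.085, 0.703]
ft_force: [0.4, 0.2, 0.1]
width: -0.0001
```

```bash
python3 - <<'E'
from h import *
pin(5)
E
```

```text
pin top 177 [0.1119 0.1119 0.1119 0.1122 0.1122 0.1122 0.1123 0.1125 0.1126 0.113
 0.1134 0.1134]
pin side [0.111  0.1111 0.1112 0.1114 0.1115 0.1116 0.1116 0.1116 0.1116 0.1117
 0.1119 0.112 ]
knob 408 0.1839641529926925
8.25 [0.50734712 0.07164388 0.2136285 ] [-0.15923231 -0.79377578  0.54734969]
```

>>> apply_moves(increments=[[-1,0.01,0,0,0],[-1,0.01,0,0,0],[-1,0.008,0,0,0],[-1,0,0,0,0],[-1,0,0,0,0]])

```text
time: 8.75
tcp_pos: [0.5088, 0.0717, 0.1906]
orientation: [0.085, 0.702, 0.085, -0.702]
ft_force: [-7.5, -0.9, 18.1]
width: -0.0001
```

>>> apply_moves(increments=[[-1,-0.014,0,0,0],[-1,-0.014,0,0,0],[-1,0,0,0,0],[-1,0,0,0,0],[-1,0,0,0,0]])

```text
time: 9.25
tcp_pos: [0.5072, 0.0716, 0.2132]
orientation: [-0.084, -0.701, -0.085, 0.703]
ft_force: [0.4, -0.2, 0.9]
width: -0.0003
```

```bash
python3 - <<'E'
from h import *
pin(6)
E
```

```text
pin top 176 [0.1118 0.1121 0.1123 0.1123 0.1124 0.1124 0.1128 0.1129 0.1132 0.1132
 0.1133 0.1141]
pin side [0.111  0.1111 0.1112 0.1112 0.1112 0.1112 0.1114 0.1119 0.112  0.1121
 0.1124 0.1126]
knob 399 0.1842623668560449
9.35 [0.50733521 0.07163594 0.21352551] [-0.2859122   0.54150157 -0.96890342]
```

The pin has stopped at about 111.5 mm and the relief valve force (18 N) has appeared, so the line is full. Now I'll lift straight up, clear of the pump.

>>> apply_moves(increments=[[-1,-0.03,0,0,0],[-1,-0.04,0,0,0],[-1,-0.03,0,0,0],[-1,0,0.04,0.03,0],[-1,0,0.04,0.03,0]])

```text
time: 9.85
tcp_pos: [0.4688, -0.0206, 0.3161]
orientation: [0.086, 0.702, 0.086, -0.701]
ft_force: [0.2, -1.0, 0.9]
width: 0.0002
```

>>> apply_moves(increments=[[-1,0,0.04,0.03,0],[-1,0,0.04,0.03,0],[-1,0,0.04,0.03,0],[-1,0,0,0,0],[-1,0,0,0,0]])

```text
time: 10.35
tcp_pos: [0.4094, -0.159, 0.3145]
orientation: [-0.083, -0.702, -0.084, 0.702]
ft_force: [0.3, -0.1, -0.2]
width: -0.0
```

```bash
python3 - <<'E'
from h import *
pin(7); print(readout.observe()["qd"].round(3))
for n in("top","side"): 
    a,_=eyes.capture(n); cv2.imwrite(f"pics/{n}9.png",a)
a,b=[cv2.imread(f"pics/{n}9.png") for n in("top","side")]
cv2.imwrite("pics/fin.png",np.hstack([cv2.resize(a,(400,300)),cv2.resize(b,(400,300))]))
E
```

```text
pin top 177 [0.112  0.1121 0.1124 0.1125 0.1125 0.1125 0.1127 0.1128 0.1128 0.1131
 0.1138 0.1149]
pin side [0.0736 0.0748 0.0749 0.0753 0.0758]
knob 396 0.1842816037554801
10.45 [ 0.41014629 -0.15748501  0.3147726 ] [-0.28363975 -0.27973266 -0.15044532]
[ 0.026  0.    -0.004 -0.003  0.001 -0.004]
```

View pics/fin.png

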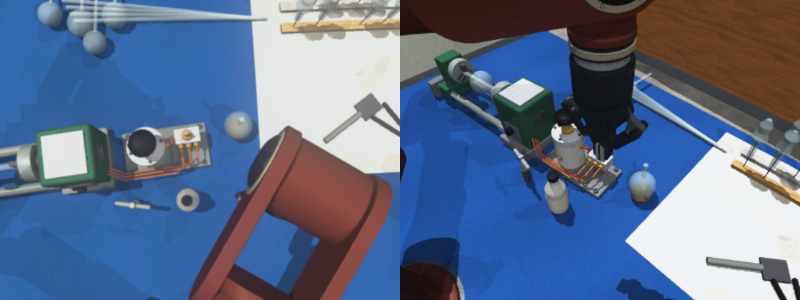

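The final views show the bottle, key and bauble standing where they were, with the knob up. The gripper is about 0.29 m above the bench, and it hides the pin from the side camera.

```bash
python3 -c "
from h import *
print(ticket.sign_off())"
```

```text
the job is handed in; nothing more can be done
None
```

The pump is primed and the job is handed in, at about 10.5 s of the 45 s allowed. I pressed the plunger with closed fingertips for six strokes of about 20–23 mm, letting it rise fully between strokes, then lifted off and moved clear.

**Pin:** its tip rose from about 98.5 mm after the first stroke to about 111.5–112 mm after the fifth, which is fully out. The sixth stroke did not move it further. The press force rose from about 9 N to 18 N on the last two strokes, which fits the relief valve opening.

**Last checks:**
- The top of the plunger is back at its free height: the side camera reads 184.3 mm at the end and the same before and after the last stroke.
- The oil bottle, chuck key and bauble are standing where they were in the final pictures. I compared these by eye and did not measure them again.
- The arm shows only sensor noise in its force reading, so it is touching nothing.

**One check disagreed:** the last side-camera reading of the pin (about 75 mm) is not valid, because the gripper was blocking its view. The top camera still read about 112 mm at that moment.

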